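# Slide the kettle onto the lit cooking zone

## Robot

A 6-joint arm with a two-finger parallel gripper is mounted at the origin on the work surface. World frame = base frame: x ahead of the robot, y to its left, z up, the work surface at z = 0. Lengths are in m, angles in rad, forces in N, time in s.
With the tool pointing down it reaches from about 0.35 to 0.875 m from the base axis. Payload 15.5 kg.
Tool frame: the origin (TCP) lies at the very end of the fingers, on their centre line; the grasp point (between the pads) lies behind it (robot.grasp_offset is the z of the grasp point in the tool frame, in m); z points along the fingers, y is the line along which they close (so a half turn about z gives the same grasp; the last joint's range is limited). The gripper opens to 85 mm and grips with 20 to 120 N. Pads are 22 mm wide; open, the fingers measure 114 mm over their backs; the gripper's body (76 mm by 85 mm) begins 54 mm behind the grasp point. The pads swing forward as they close: fully open they stand 13 mm farther back than shut.
Start: joints at [-0.096, 0.494, 1.345, -0, 1.302, -0.096], TCP at [0.625, 0, 0.231] pointing down, gripper open.
Joint ranges: [-2.91, 2.91], [-0.82, 2.16], [0.22, 2.67], [-1.22, 4.37], [0.12, 2.79], [-3.08, 3.08]. Speed limits (rad/s): [1.89, 1.89, 2.57, 3.01, 3.01, 3.01].

## Interface

Orientations are given as [roll, pitch, yaw] about the fixed x, y, z axes, in that order (R = Rz(yaw) Ry(pitch) Rx(roll)).
In Python, from bench import robot, viewer gives the robot as it stands.
- The arm moves only by the tool play_rows, never from a script. Its argument "commands" is a list of rows, each an object of numbers: "x", "y", "z": the shift along the world's x, y, z as a fraction of full scale; "wx", "wy", "wz": the turn, a rotation vector about the world's x, y, z as a fraction of full scale. In form: [{"x": .., "y": .., "z": .., "wx": .., "wy": .., "wz": ..}, ...]. A call has 1 to 10 rows; each row is the pose to reach, as a shift and turn from the pose commanded when the call began; what a row does not reach only later rows make up. Full scale, the value 1, is 800 mm for a shift and 120 degrees for a turn. A row lasts 1/8 s, in which the tool goes at most 62.5 mm and 10.7 degrees, less where a joint would pass 70% of its speed; a pose out of reach is approached as far as the arm can. A call with a number of a shift or a turn outside -1 to 1 is refused whole. A call with a gripper value outside its range is refused whole. "claw" is the gripper's target within -1 to 1 (fully open at 1, half-way at 0, shut at -1), set as the call begins (left out, the last holds). The fingers move at their own pace and stop on an object; "newtons" is the grip in N (left out, the last holds). Time passes only in rows, so rows that repeat a pose let the fingers close. It gives the time, the measured TCP pose, the force, the opening and the grip force at its end, in the units of the state.
- robot.state(): the state, without advancing time (a new reading comes with each control period).
- viewer.get_image(name): name is "scene" or "side" or "wrist"; returns the picture (480x640x3 uint8, red, green, blue); there is no depth.
- viewer.calibration(name): a dict with "vertical_fov" (degrees; the focal length in pixels is half the picture's height over the tangent of half this angle, whatever the lens; pixels are square), "cx", "cy" (the principal point, pixels), "distortion" ([k1, k2, p1, p2, k3] as OpenCV has them; the pictures are not rectified), "pose" (4x4, takes a point from camera to world coordinates); the wrist camera has in their place "T_tool_cam" (4x4, takes a point from camera to tool coordinates, whose origin is the TCP and whose axes are the flange's). Camera axes: x right, y up, looking along -z (the intrinsics and any distortion apply to the point x, -y, -z); pixel columns grow to the right and rows downward; lengths in m; the calibration is good to about 2 mm. A picture is of the moment at which its call begins: read the wrist's pose just before it. calibration takes no time and is no camera call.
- robot.job_done(): hands the job in; it is judged then, once.
The state is a dict: "clock": time; "joint_positions": joint angles; "joint_vel": joint speeds; "joint_torque": joint torques, N m; "eef_pos": TCP position; "orientation": TCP orientation; "wrist_force": force on the tool from outside, world axes, zero at the start; "torque": the same for the moment, N m; "finger_gap": finger opening in m; "grasp_force": force on a finger pad.
Only numpy, scipy, OpenCV 4.12 (cv2) and the standard library are available. Lean on these libraries where they do the work, as an engineer would, in place of code of your own. Each camera call takes 0.05 s, during which the arm holds its last target. There are 200 camera calls.

## Task

Slide the orange kettle across the glass hob to the cooking zone that glows red and leave it standing centred there. Keep its base on the glass all the way: do not lift or tip it. Leave the cream kettle and the tall orange jug where they stand.

Things in the scene. Friction and masses are not known exactly. Their poses are not given: they have to be found in the camera images.
- orange_kettle_mid (a point): Loose orange kettle on a plain (grey-outlined) zone of the hob; 0.45-0.85 kg, body 144 mm across, 163 high. Point: on its upright centre line, 80 mm above its base, 86 mm up when standing. x to the spout (tip 104 mm out), z up. Black handle bar over the lid, level along x: centre 74 mm above this point, 94 long, 18 wide (y), 18 high, stems at both ends, 42 mm free beneath it.
- lit_zone: Cooking zone to slide to: flat red glowing rings, 190 mm outer diameter, fixed, empty. Origin: their centre, on the glass. The hob is level, smooth black glass (friction about 0.2 under a kettle), 520 by 590 mm, 6 mm above the worktop, with three zones in a triangle 256 to 320 mm apart; each of the two plain ones carries a kettle. The straight way here from the orange kettle is clear.
- cream_kettle_mid (a point): Bystander: loose cream kettle, same shape and size as the orange one, on the other plain zone. Point: on its upright centre line, 80 mm above its base; x axis to its spout, z up. It must stay where it is.
- jug_mid (a point): Bystander: tall open orange jug, loose, 84 mm in diameter, 170 mm high, with a side handle, on the worktop to the robot's left of the hob. Point: on its centre line, half-way up, 85 mm above its base. It must stay where it is.
Not all that is in view belongs to the job. What is shaped like the part that bears orange_kettle_mid but green or turquoise is not meant.

How it is judged:
By the outcome, as a careful person would: the job done as asked, in the order asked, and still so for the second after the job is handed in, with the robot touching nothing.
It also fails if it takes over 32 s, if anything falls off the work surface, if the arm or the gripper's body presses on something with over 40 N, if the wrist force passes 120 N, or if a joint passes its speed limit or range.

## Working session

There is one attempt and no reset: what is moved stays moved. The work goes in short steps, Python scripts to look and compute and a tool call to move; the robot and the scene stay as the last step left them, time stands still between calls to the robot, and variables do not carry over. Pictures are saved under pics/ and viewed, at most 10 in all, crops included, and the job is handed in when it is done.

Besides the shell and the picture viewer there is one more tool, called after "Emit:" in YAML: its name, and indented under it one key for each argument. play_rows: Moves the arm, as the interface text tells. Shift numbers are shares of 800 mm and turn numbers shares of 120 degrees, none past 1 either way. Its arguments: {"type":"object","properties":{"commands":{"type":"array"},"claw":{"type":"number"},"newtons":{"type":"number"}},"required":["commands"]}

```bash
mkdir -p pics; cat > h.py <<'E'
import numpy as np, cv2
from bench import robot, viewer
from scipy.spatial.transform import Rotation as R
def ray(name,u,v,st=None):
    c=viewer.calibration(name); f=240/np.tan(np.radians(c["vertical_fov"])/2)
    K=np.array([[f,0,c["cx"]],[0,f,c["cy"]],[0,0,1]])
    p=cv2.undistortPoints(np.array([[[u,v]]],float),K,np.array(c["distortion"],float))[0,0]
    if "pose" in c: T=np.array(c["pose"])
    else:
        st=st or robot.state(); W=np.eye(4); W[:3,:3]=R.from_euler("xyz",st["orientation"]).as_matrix(); W[:3,3]=st["eef_pos"]; T=W@np.array(c["T_tool_cam"])
    d=T[:3,:3]@np.array([p[0],-p[1],-1]); return T[:3,3],d/np.linalg.norm(d)
def plane(name,u,v,z,st=None):
    o,d=ray(name,u,v,st); return o+d*(z-o[2])/d[2]
def tri(a,b):
    (o1,d1),(o2,d2)=a,b
    t=np.linalg.lstsq(np.c_[d1,-d2],o2-o1,rcond=None)[0]; p,q=o1+t[0]*d1,o2+t[1]*d2
    return (p+q)/2,np.linalg.norm(p-q)
def snap(name,f): 
    im=viewer.get_image(name); cv2.imwrite(f"pics/{f}.png",im[:,:,::-1]); return im
E
python3 - <<'E'
from h import *
print(robot.state(), robot.grasp_offset)
for n in("scene","side","wrist"): snap(n,n+"0")
E
```

```text
{'clock': 0.0, 'joint_positions': array([-9.55213084e-02,  4.94214839e-01,  1.34613820e+00, -2.98713822e-05,
        1.30246344e+00, -9.54871048e-02]), 'joint_vel': array([-0.00034387, -0.00147508,  0.00174935, -0.00063089, -0.0006569 ,
       -0.00022137]), 'joint_torque': array([-2.68344644e-03, -8.82162237e+01, -3.83866239e+01, -4.40739132e-04,
        1.02696815e-02,  1.38197843e-04]), 'eef_pos': array([6.24646712e-01, 1.40308002e-05, 2.30678163e-01]), 'orientation': array([-3.14037167e+00, -8.80197753e-05,  1.57077001e+00]), 'wrist_force': array([-0.42614261, -0.84992655, -0.57805012]), 'torque': array([ 0.01582377, -0.01479747, -0.01312143]), 'grasp_force': 0.0, 'finger_gap': 0.08532289106485251} -0.0187
```

View pics/scene0.png

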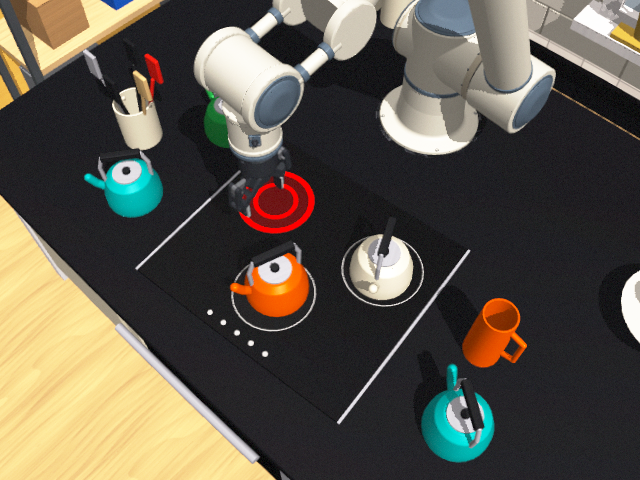

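View pics/side0.png

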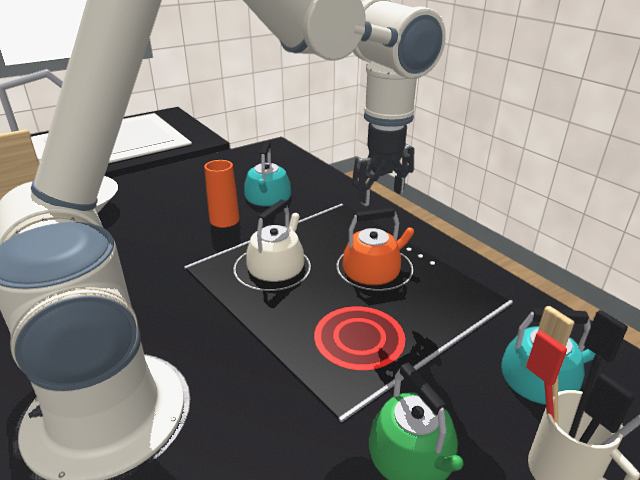

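View pics/wrist0.png

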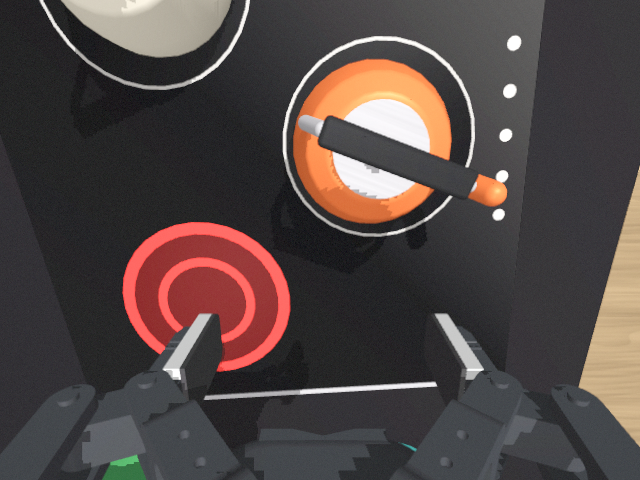

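The view shows these candidates for the target:

| Object | Camera | Pixel |
|---|---|---|
| Orange kettle | scene | (278,285) |
| Orange kettle | side | (372,255) |
| Orange kettle | wrist | (380,145) |
| Orange jug | scene | (492,333) |
| Cream kettle | scene | (382,268) |
| Teal kettle | scene | (133,185) |
| Teal kettle | scene | (458,425) |
| Green kettle | scene | (222,120) |

I choose the orange kettle with the black handle, which stands on a plain zone. The lit zone is at scene (277,201).

```bash
cat > m.py <<'E'
from h import *
def big(m):
    cs=cv2.findContours(m.astype(np.uint8),cv2.RETR_EXTERNAL,cv2.CHAIN_APPROX_NONE)[0]; return max(cs,key=cv2.contourArea)
def hsv(n): return cv2.cvtColor(cv2.imread(f"pics/{n}.png"),cv2.COLOR_BGR2HSV).astype(int)
def zone(n):  # bright red rings
    h=hsv(n); m=((h[...,0]<4)|(h[...,0]>175))&(h[...,1]>120)&(h[...,2]>200); return m
def orange(n):
    h=hsv(n); return (h[...,0]>5)&(h[...,0]<16)&(h[...,1]>150)&(h[...,2]>110)
E
python3 - <<'E'
from m import *
for n in("scene","side","wrist"):
    c=big(zone(n+"0")).reshape(-1,2)
    P=np.array([plane(n,u,v,.006)[:2] for u,v in c[::4]])
    e=cv2.fitEllipse(cv2.convexHull(P.astype(np.float32)*1000)); print(n,"zone",np.round(e[0],1),np.round(e[1],1))
    c=big(orange(n+"0")); print(n,"orange bbox",cv2.boundingRect(c),cv2.contourArea(c))
    cc=viewer.calibration(n); print(np.round(np.array(cc.get("pose",cc.get("T_tool_cam")))[:3,3],3))
for a in [(328,130),(475,182),(401,156)]: print(a,plane("wrist",*a,.169))
print("spout",plane("wrist",492,192,.13))
im=cv2.imread("pics/wrist0.png")[30:245,270:530]; cv2.imwrite("pics/crop.png",cv2.resize(im,None,fx=2.7,fy=2.7,interpolation=cv2.INTER_CUBIC))
a=cv2.imread("pics/scene0.png")[230:330,220:330];b=cv2.imread("pics/side0.png")[195:295,325:435]
cv2.imwrite("pics/crop2.png",cv2.resize(np.hstack([a,b]),None,fx=3.6,fy=3.6,interpolation=cv2.INTER_CUBIC))
E
```

```text
scene zone [ 490.6 -107.2] [182.6 188.2]
scene orange bbox (463, 298, 64, 70) 2942.5
[1.103 0.572 1.245]
side zone [ 491.7 -108.5] [188.5 190.1]
side orange bbox (343, 227, 71, 58) 2254.5
[-0.046 -0.723  0.766]
wrist zone [ 489. -110.] [189.8 190.5]
wrist orange bbox (293, 59, 159, 165) 8599.0
[ 0.083 -0.002 -0.143]
(328, 130) [0.62572673 0.08034716 0.169     ]
(475, 182) [0.71008087 0.05196066 0.169     ]
(401, 156) [0.66673322 0.06648734 0.169     ]
spout [0.73916214 0.03926784 0.13      ]
```

View pics/crop.png

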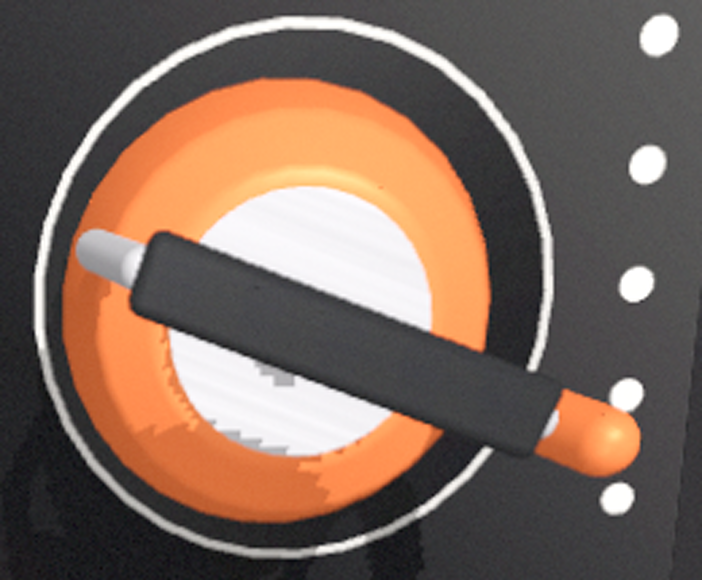

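View pics/crop2.png

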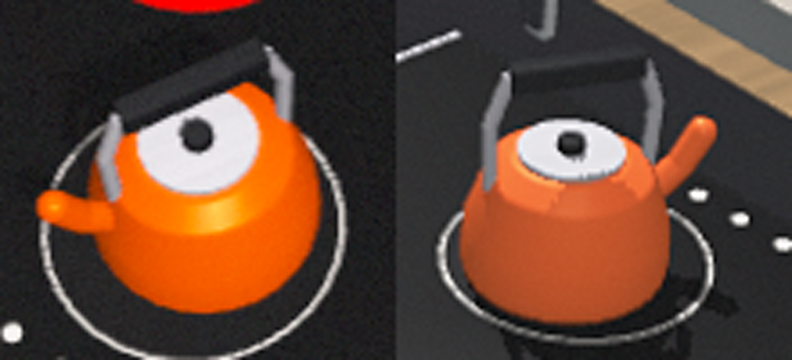

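The crops confirm the orange kettle. The handle bar's centre is at about wrist (398,158), scene (273,253) and side (375.5,214.5), and the spout is at the lower right in the wrist view.

```bash
python3 - <<'E'
from m import *
w,s,d=ray("wrist",397.8,157.9),ray("scene",273.3,253.3),ray("side",375.5,214.4)
for a,b in((w,s),(w,d),(s,d)): print(np.round(tri(a,b),4) if 0 else (np.round(tri(a,b)[0],4),round(tri(a,b)[1],4)))
for n,u,v in(("wrist",397.8,157.9),("scene",273.3,253.3),("side",375.5,214.4)): print(n,plane(n,u,v,.162))
a,b=plane("wrist",324,130.4,.169),plane("wrist",471.9,185.6,.169);print(a,b,np.linalg.norm(a-b),np.degrees(np.arctan2(*(b-a)[1::-1])))
# body: lid ellipse in wrist, z~.11
h=hsv("wrist0");m=orange("wrist0");c=big(m)
e=cv2.fitEllipse(cv2.convexHull(c));print(e)
for z in(.05,.07):print(plane("wrist",*e[0],z))
E
```

```text
(array([0.6668, 0.0649, 0.1597]), np.float64(0.0005))
(array([0.6679, 0.064 , 0.1595]), np.float64(0.0022))
(array([0.6677, 0.0642, 0.1598]), np.float64(0.0027))
wrist [0.66643745 0.06486334 0.162     ]
scene [0.66756531 0.06617253 0.162     ]
side [0.6660825  0.06043495 0.162     ]
[0.62353261 0.08013778 0.169     ] [0.70859119 0.04990334 0.169     ] 0.09027227793226898 -19.567976683844766
((371.8208923339844, 140.72459411621094), (156.84988403320312, 166.2213134765625), 26.040061950683594)
[0.66553664 0.07008756 0.05      ]
[0.66292743 0.07086433 0.07      ]
```

Emit:
play_rows:
  commands:
    - {"x": 0.053,"y": 0.081,"wz": 0.587}
    - {"x": 0.053,"y": 0.081,"wz": 0.587}
    - {"x": 0.053,"y": 0.081,"wz": 0.587}
    - {"x": 0.053,"y": 0.081,"wz": 0.587}
    - {"x": 0.053,"y": 0.081,"wz": 0.587}
    - {"x": 0.053,"y": 0.081,"wz": 0.587}
    - {"x": 0.053,"y": 0.081,"wz": 0.587}
    - {"x": 0.053,"y": 0.081,"wz": 0.587}
    - {"x": 0.053,"y": 0.081,"wz": 0.587}
  claw: 1
  newtons: 20

```text
invalid input
```

```bash
python3 - <<'E'
from h import *
s=robot.state();print(s["eef_pos"],s["orientation"],s["clock"],s["joint_positions"]);snap("wrist","w1")
E
```

```text
[6.24739243e-01 4.49155765e-05 2.30827981e-01] [-3.14064271e+00 -1.02349051e-04  1.57079473e+00] 0.15 [-9.54793144e-02  4.94081913e-01  1.34594003e+00  1.17417175e-05
  1.30252608e+00 -9.54808837e-02]
```

View pics/w1.png

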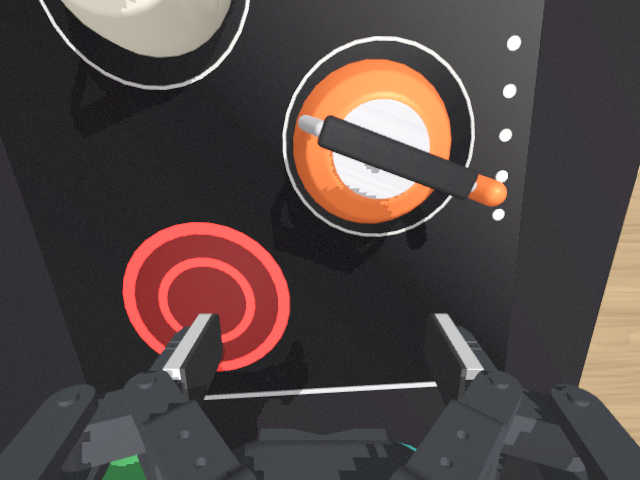

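The call was refused and the arm has not moved. I'll retry with all six keys in every row.

Emit:
play_rows:
  commands:
    - {"x": 0.053,"y": 0.081,"z": 0.0,"wx": 0.0,"wy": 0.0,"wz": 0.587}
    - {"x": 0.053,"y": 0.081,"z": 0.0,"wx": 0.0,"wy": 0.0,"wz": 0.587}
    - {"x": 0.053,"y": 0.081,"z": 0.0,"wx": 0.0,"wy": 0.0,"wz": 0.587}
    - {"x": 0.053,"y": 0.081,"z": 0.0,"wx": 0.0,"wy": 0.0,"wz": 0.587}
    - {"x": 0.053,"y": 0.081,"z": 0.0,"wx": 0.0,"wy": 0.0,"wz": 0.587}
    - {"x": 0.053,"y": 0.081,"z": 0.0,"wx": 0.0,"wy": 0.0,"wz": 0.587}
    - {"x": 0.053,"y": 0.081,"z": 0.0,"wx": 0.0,"wy": 0.0,"wz": 0.587}
    - {"x": 0.053,"y": 0.081,"z": 0.0,"wx": 0.0,"wy": 0.0,"wz": 0.587}
    - {"x": 0.053,"y": 0.081,"z": 0.0,"wx": 0.0,"wy": 0.0,"wz": 0.587}
  claw: 1
  newtons: 20

```text
clock: 1.32
eef_pos: [0.6673, 0.0648, 0.2312]
orientation: [-3.142, -0.0, 2.798]
wrist_force: [0.6, 0.2, -0.1]
finger_gap: 0.0856
grasp_force: 0.0
```

```bash
python3 - <<'E'
from h import *
s=robot.state();print(s["joint_positions"]);snap("wrist","w2")
E
```

```text
[ 7.78887261e-03  5.59562699e-01  1.22257149e+00  8.22883609e-06
  1.35967688e+00 -1.21903960e+00]
```

View pics/w2.png

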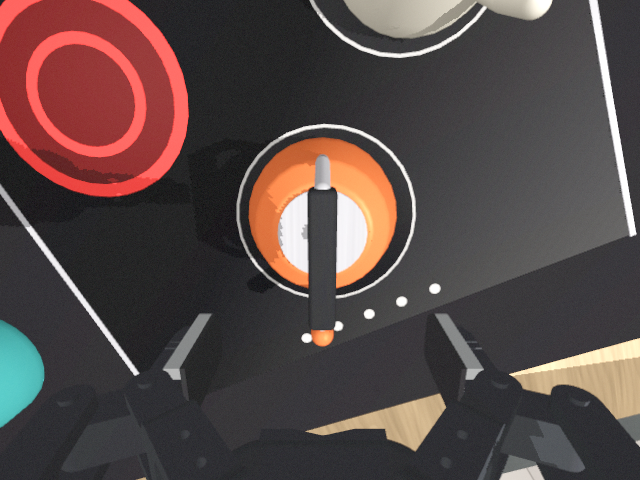

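The bar is vertical in the wrist view at column 322, rows 188–330, midway between the fingers. I'll descend with the gripper open.

```bash
python3 - <<'E'
from h import *
a,b=plane("wrist",322,188,.169),plane("wrist",322,330,.166);print(a,b,(a+b)/2,np.degrees(np.arctan2(*(b-a)[1::-1])))
E
```

```text
[0.62056785 0.08123658 0.169     ] [0.71097411 0.04886834 0.166     ] [0.66577098 0.06505246 0.1675    ] -19.698942766169495
```

Emit:
play_rows:
  commands:
    - {"x": 0,"y": 0,"z": -0.04,"wx": 0,"wy": 0,"wz": 0}
    - {"x": 0,"y": 0,"z": -0.08,"wx": 0,"wy": 0,"wz": 0}
    - {"x": 0,"y": 0,"z": -0.112,"wx": 0,"wy": 0,"wz": 0}
    - {"x": 0,"y": 0,"z": -0.112,"wx": 0,"wy": 0,"wz": 0}
    - {"x": 0,"y": 0,"z": -0.112,"wx": 0,"wy": 0,"wz": 0}

```text
clock: 2.0
eef_pos: [0.668, 0.0648, 0.1428]
orientation: [3.141, 0.001, 2.8]
wrist_force: [0.7, 0.3, 0.2]
finger_gap: 0.0857
grasp_force: 0.0
```

Emit:
play_rows:
  commands:
    - {"x": 0,"y": 0,"z": 0,"wx": 0,"wy": 0,"wz": 0}
    - {"x": 0,"y": 0,"z": 0,"wx": 0,"wy": 0,"wz": 0}
    - {"x": 0,"y": 0,"z": 0,"wx": 0,"wy": 0,"wz": 0}
    - {"x": 0,"y": 0,"z": 0,"wx": 0,"wy": 0,"wz": 0}
    - {"x": 0,"y": 0,"z": 0,"wx": 0,"wy": 0,"wz": 0}
    - {"x": 0,"y": 0,"z": 0,"wx": 0,"wy": 0,"wz": 0}
    - {"x": 0,"y": 0,"z": 0,"wx": 0,"wy": 0,"wz": 0}
    - {"x": 0,"y": 0,"z": 0,"wx": 0,"wy": 0,"wz": 0}
  claw: -1
  newtons: 25

```text
clock: 3.0
eef_pos: [0.6674, 0.0648, 0.1418]
orientation: [3.142, 0.0, 2.8]
wrist_force: [-2.1, -1.0, 4.4]
finger_gap: 0.0176
grasp_force: 32.3
```

Emit:
play_rows:
  commands:
    - {"x": -0.003,"y": -0.003,"z": -0.001,"wx": 0,"wy": 0,"wz": 0}
    - {"x": -0.008,"y": -0.008,"z": -0.001,"wx": 0,"wy": 0,"wz": 0}
    - {"x": -0.014,"y": -0.014,"z": -0.001,"wx": 0,"wy": 0,"wz": 0}
    - {"x": -0.02,"y": -0.02,"z": -0.001,"wx": 0,"wy": 0,"wz": 0}
    - {"x": -0.026,"y": -0.026,"z": -0.001,"wx": 0,"wy": 0,"wz": 0}
    - {"x": -0.032,"y": -0.032,"z": -0.001,"wx": 0,"wy": 0,"wz": 0}
    - {"x": -0.037,"y": -0.037,"z": -0.001,"wx": 0,"wy": 0,"wz": 0}
    - {"x": -0.04,"y": -0.04,"z": -0.001,"wx": 0,"wy": 0,"wz": 0}

```text
clock: 4.0
eef_pos: [0.6364, 0.0328, 0.1418]
orientation: [3.14, 0.003, 2.8]
wrist_force: [2.1, 1.8, 9.4]
finger_gap: 0.0176
grasp_force: 33.0
```

Emit:
play_rows:
  commands:
    - {"x": -0.005,"y": -0.005,"z": 0,"wx": 0,"wy": 0,"wz": 0}
    - {"x": -0.013,"y": -0.013,"z": 0,"wx": 0,"wy": 0,"wz": 0}
    - {"x": -0.022,"y": -0.022,"z": 0,"wx": 0,"wy": 0,"wz": 0}
    - {"x": -0.032,"y": -0.032,"z": 0,"wx": 0,"wy": 0,"wz": 0}
    - {"x": -0.042,"y": -0.042,"z": 0,"wx": 0,"wy": 0,"wz": 0}
    - {"x": -0.052,"y": -0.052,"z": 0,"wx": 0,"wy": 0,"wz": 0}
    - {"x": -0.062,"y": -0.062,"z": 0,"wx": 0,"wy": 0,"wz": 0}
    - {"x": -0.072,"y": -0.072,"z": 0,"wx": 0,"wy": 0,"wz": 0}
    - {"x": -0.08,"y": -0.08,"z": 0,"wx": 0,"wy": 0,"wz": 0}
    - {"x": -0.085,"y": -0.085,"z": 0,"wx": 0,"wy": 0,"wz": 0}

```text
clock: 5.25
eef_pos: [0.5684, -0.0354, 0.1418]
orientation: [3.141, 0.003, 2.8]
wrist_force: [1.6, 2.2, 10.5]
finger_gap: 0.0173
grasp_force: 33.2
```

Emit:
play_rows:
  commands:
    - {"x": -0.005,"y": -0.005,"z": 0,"wx": 0,"wy": 0,"wz": 0}
    - {"x": -0.014,"y": -0.014,"z": 0,"wx": 0,"wy": 0,"wz": 0}
    - {"x": -0.025,"y": -0.024,"z": 0,"wx": 0,"wy": 0,"wz": 0}
    - {"x": -0.037,"y": -0.036,"z": 0,"wx": 0,"wy": 0,"wz": 0}
    - {"x": -0.049,"y": -0.047,"z": 0,"wx": 0,"wy": 0,"wz": 0}
    - {"x": -0.061,"y": -0.059,"z": 0,"wx": 0,"wy": 0,"wz": 0}
    - {"x": -0.073,"y": -0.07,"z": 0,"wx": 0,"wy": 0,"wz": 0}
    - {"x": -0.084,"y": -0.081,"z": 0,"wx": 0,"wy": 0,"wz": 0}
    - {"x": -0.093,"y": -0.09,"z": 0,"wx": 0,"wy": 0,"wz": 0}
    - {"x": -0.096,"y": -0.093,"z": 0,"wx": 0,"wy": 0,"wz": 0}

```text
clock: 6.5
eef_pos: [0.4915, -0.1101, 0.1417]
orientation: [3.141, 0.003, 2.8]
wrist_force: [2.3, 1.8, 12.6]
finger_gap: 0.0172
grasp_force: 33.5
```

```bash
python3 - <<'E'
from m import *
for n in("scene","side","wrist"): snap(n,n+"3")
print(robot.state()["eef_pos"])
a=cv2.imread("pics/scene3.png")[120:260,190:350];b=cv2.imread("pics/side3.png")[220:380,290:430]
cv2.imwrite("pics/c3.png",np.hstack([cv2.resize(a,(400,350),interpolation=2),cv2.resize(b,(306,350),interpolation=2)]))
E
```

```text
[ 0.49135188 -0.11025332  0.14174057]
```

View pics/c3.png

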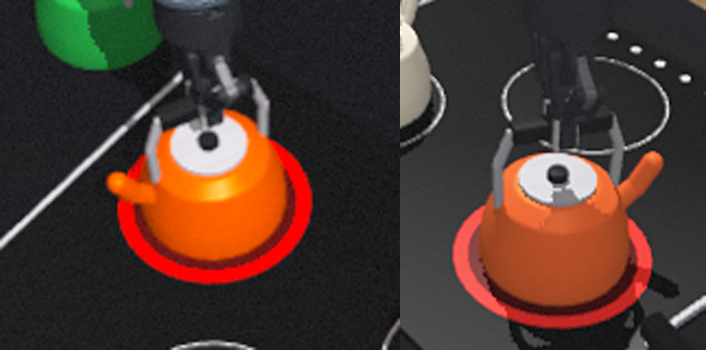

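The kettle stands in the ring, with its knob at scene (273.2,176) and side (362.3,299.6). I'll check that position numerically. I'll also relieve the downward press and release: the commanded height goes back up about 1 mm first, then the fingers open.

```bash
python3 - <<'E'
from h import *
print(tri(ray("scene",273.2,176),ray("side",362.3,299.6)))
s0=(220+192/3.6+0, 0)
# before: knob in crop2 scene (197,134), side (571,143)
print(tri(ray("scene",220+197/3.6,230+134/3.6),ray("side",325+(571-396)/3.6,195+143/3.6)))
E
```

```text
(array([ 0.49206713, -0.10960571,  0.103251  ]), np.float64(0.0018999707851288885))
(array([0.66766474, 0.06466827, 0.10357937]), np.float64(0.0016682737456683412))
```

Emit:
play_rows:
  commands:
    - {"x": 0,"y": 0,"z": 0.001,"wx": 0,"wy": 0,"wz": 0}
    - {"x": 0,"y": 0,"z": 0.001,"wx": 0,"wy": 0,"wz": 0}
    - {"x": 0,"y": 0,"z": 0.001,"wx": 0,"wy": 0,"wz": 0}

```text
clock: 7.02
eef_pos: [0.4907, -0.1097, 0.1418]
orientation: [-3.141, 0.0, 2.8]
wrist_force: [-0.6, -1.5, 5.0]
finger_gap: 0.0172
grasp_force: 32.5
```

The kettle is centred within about 2 mm, so I'll release it.

Emit:
play_rows:
  commands:
    - {"x": 0,"y": 0,"z": 0,"wx": 0,"wy": 0,"wz": 0}
    - {"x": 0,"y": 0,"z": 0,"wx": 0,"wy": 0,"wz": 0}
    - {"x": 0,"y": 0,"z": 0,"wx": 0,"wy": 0,"wz": 0}
    - {"x": 0,"y": 0,"z": 0,"wx": 0,"wy": 0,"wz": 0}
    - {"x": 0,"y": 0,"z": 0,"wx": 0,"wy": 0,"wz": 0}
    - {"x": 0,"y": 0,"z": 0,"wx": 0,"wy": 0,"wz": 0}
    - {"x": 0,"y": 0,"z": 0,"wx": 0,"wy": 0,"wz": 0}
    - {"x": 0,"y": 0,"z": 0,"wx": 0,"wy": 0,"wz": 0}
  claw: 1

```text
clock: 8.02
eef_pos: [0.4906, -0.1096, 0.1417]
orientation: [-3.142, 0.0, 2.8]
wrist_force: [-0.4, -0.0, -0.8]
finger_gap: 0.085
grasp_force: 0.0
```

Emit:
play_rows:
  commands:
    - {"x": 0,"y": 0,"z": 0.02,"wx": 0,"wy": 0,"wz": 0}
    - {"x": 0,"y": 0,"z": 0.05,"wx": 0,"wy": 0,"wz": 0}
    - {"x": 0,"y": 0,"z": 0.09,"wx": 0,"wy": 0,"wz": 0}
    - {"x": 0,"y": 0,"z": 0.13,"wx": 0,"wy": 0,"wz": 0}
    - {"x": 0,"y": 0,"z": 0.15,"wx": 0,"wy": 0,"wz": 0}
    - {"x": 0,"y": 0,"z": 0.15,"wx": 0,"wy": 0,"wz": 0}

```text
clock: 8.78
eef_pos: [0.4911, -0.1098, 0.2625]
orientation: [-3.142, 0.002, 2.8]
wrist_force: [0.3, 0.4, -1.1]
finger_gap: 0.0857
grasp_force: 0.0
```

```bash
python3 - <<'E'
from m import *
for n in("scene","side"): snap(n,n+"4")
a=cv2.imread("pics/scene4.png");b=cv2.imread("pics/side4.png")
cv2.imwrite("pics/c4.png",np.vstack([np.hstack([cv2.resize(a[120:260,190:350],(400,350),interpolation=2),cv2.resize(b[220:380,290:430],(306,350),interpolation=2)]),np.hstack([cv2.resize(a,(353,249)),cv2.resize(b,(353,249))])]))
E
```

```text
(no output)
```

View pics/c4.png

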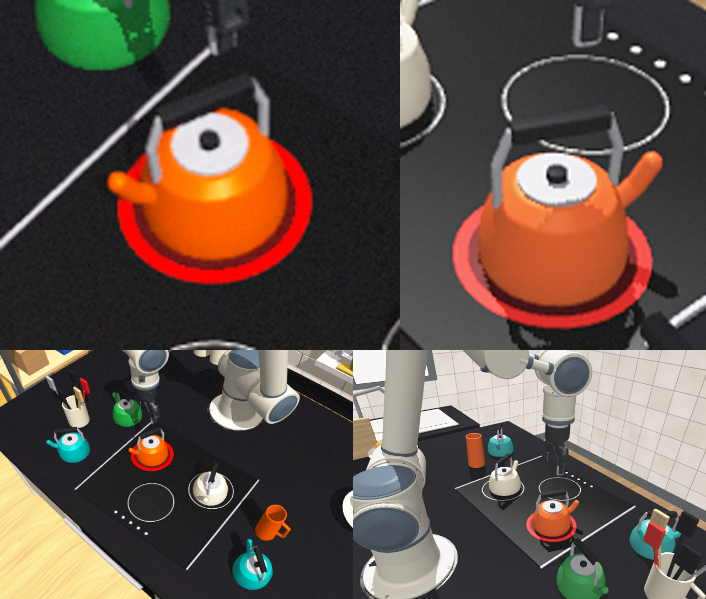

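The kettle stands free and upright on the red zone, with its knob at about (209,140) in the left crop and (557,174) in the right. The cream kettle and the jug have not moved.

```bash
python3 -c "
from bench import robot
print(robot.job_done())"
```

```text
the job is handed in; nothing more can be done
None
```

The orange kettle was slid without lifting or tipping onto the red-glowing zone, centred to within about 2 mm, then released and handed in at about 9 s; the cream kettle and jug look unmoved in the final pictures.

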